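Find the plate clamp with the right pinch, by feeler blade

TASK

Take the feeler blade out of its rest and try it, nose down, in the gaps of the three plate clamps, judging by the drag you feel: one clamp is slack, one is jammed and must not be forced, and one takes the blade with a light, steady drag. Leave the blade standing in that one, pushed down to the floor of the gap and about centred in it lengthwise, and let go; do not shove the small bottles and the tally counter about.

Things in the scene. Friction and masses are not known exactly. Their poses are not given: they have to be found in the camera images.
- blade: feeler blade standing upright in its rest: steel, 8 mm thick (its y), 44 mm wide (x), 75 mm long, the lowest 15 mm tapered to a 3 mm nose; above it a black grip 18 mm thick (y), 48 mm wide (x), 75 to 117 mm above the origin; about 140 g. Origin: centre of the nose's lower end; z up to the grip
- rest: the blade's rest, a grey plastic block 72 x 46 x 45 mm fixed to the bench, with an open-topped slot 13 mm wide (its y) and 52 mm long (its x), floor 10 mm above the origin; the blade stands loosely in it. Origin: centre of the underside. To its left a microscope 0.45 m tall stands at x > 0.48, y -0.05 to 0.2 m: pass in front of it (x under 0.40), not through it
- rail: aluminium plate 85 x 290 x 8 mm, fixed, that carries the three plate clamps in a row along its y, in any order. Origin: centre of the underside
- clamp_a: one of three clamps that look alike, fixed on the rail. Origin: underside, below mid-gap; z up, gap along x, +y towards the sprung pad. Base 66 x 84 x 12 mm, its top is the gap floor (z 12 mm). Fixed face y = -3 mm, pad face y = +3 mm at rest, 60 mm long (x), up to z 48 mm, open above and at the ends; lips flare 20 degrees up to z 60 mm, mouth about 14 mm
- clamp_b: looks the same as clamp_a, same frame. The right clamp (any of a, b, c; only feeling tells): its pad yields 2 mm to the blade and presses it against the fixed face with about 10 N (blade centre then at y = +1 mm), so the blade goes in with a drag of 4 to 20 N, most where the taper enters, and stays where it is pushed
- clamp_c: looks the same as clamp_a, same frame. The slack clamp (any of a, b, c): its pad yields to under 1 N, drag about 1 N or less unless the blade is pressed against the fixed face. The jammed clamp (any of a, b, c): its pad does not move and the blade stops with its nose 36 to 48 mm above the clamp's origin
- pad_a: steel pad of clamp_a, a 60 x 8 x 36 mm plate on springs; at rest its frame coincides with the clamp's; unless jammed it yields up to 8 mm along the clamp's +y
- pad_b: steel pad of clamp_b, a 60 x 8 x 36 mm plate on springs; at rest its frame coincides with the clamp's; unless jammed it yields up to 8 mm along the clamp's +y
- pad_c: steel pad of clamp_c, a 60 x 8 x 36 mm plate on springs; at rest its frame coincides with the clamp's; unless jammed it yields up to 8 mm along the clamp's +y
- oil_amber: bystander: small amber bottle with a black cap, 31 x 31 x 62 mm, origin at its underside
- tally_counter: bystander: metal tally counter, 66 x 58 x 25 mm, origin at its underside
- dropper_white: bystander: small white dropper bottle, 27 x 27 x 66 mm, origin at its underside

How it is judged:
By the outcome, as a careful person would: the job done as asked, in the order asked, and still so for the second after the job is handed in, with the robot touching nothing.
It also fails if it takes over 72 s, if anything falls off the work surface, if the arm or the gripper's body presses on something with over 40 N, if the wrist force passes 120 N, or if a joint passes its speed limit or range.

ROBOT

A 7-joint arm with a two-finger parallel gripper is mounted at the origin on a cart in front of the work surface, level with it; the furniture and walls round the work are solid. World frame = base frame: x ahead of the robot, y to its left, z up, the work surface at z = 0. Lengths are in m, angles in rad, forces in N, time in s.
With the tool pointing down it reaches from about 0.4 to 0.85 m from the base axis. Payload 10.4 kg.
Tool frame: the origin (TCP) lies at the very end of the fingers, on their centre line; the grasp point (between the pads) lies 19 mm behind it; x points along the fingers, z is the direction in which the jaws open and shut, and the axes are right-handed (so a half turn about x gives the same grasp; the last joint's range is limited). The gripper opens to 85 mm and grips with 20 to 120 N. Pads are 22 mm wide; open, the fingers measure 114 mm over their backs; the gripper's body (76 mm by 85 mm) begins 54 mm behind the grasp point. The pads swing forward as they close: fully open they stand 13 mm farther back than shut.
Start: joints at [-1.149, 0.332, -0.065, 1.46, 0.022, 1.35, -0.088], TCP at [0.269, 0.564, 0.231] pointing down, gripper open.
Joint ranges: [-2.6, 2.6], [-0.5, 2.12], [-1.47, 1.34], [0.16, 2.42], [-1.27, 4.41], [0.06, 2.06], [-2.6, 2.6]. Speed limits (rad/s): [2.22, 2.22, 2.79, 2.79, 3.14, 3.14, 3.14].

INTERFACE

Orientations are given as a unit quaternion [x, y, z, w].
In Python, from workcell import readout, camera, manip gives the robot as it stands.
- The arm moves only by the shell command python3 -m inch 'ROWS' [FORCE]. ROWS is JSON, a list of rows, each a list of 3 entries, a list of its own where there are three numbers: the turn, a rotation vector about the tool's x, y, z in degrees, then the shift along the tool's x, y, z in mm, then the closure, from 0 (fully open) to 1 (shut). In form: [[[wx, wy, wz], [dx, dy, dz], hand], ...]. A call has 1 to 10 rows; each row is the pose to reach, as a shift and turn from the pose measured when the call began, along the tool's axes at that moment; what a row does not reach only later rows make up. A row lasts 1/8 s, in which the tool goes at most 62.5 mm and 10.7 degrees, less where a joint would pass 70% of its speed; a pose out of reach is approached as far as the arm can. A call with a gripper value outside its range is refused whole. The fingers move at their own pace and stop on an object; FORCE is the grip in N (left out, the last holds). Time passes only in rows, so rows that repeat a pose let the fingers close. It gives the time, the measured TCP pose, the force and the opening at its end, in the units of the state.
- readout.get_obs(): the state, without advancing time (a new reading comes with each control period).
- camera(name): name is "scene" or "top"; returns a dict with "pixels" (384x512x3 uint8, red, green, blue), "range_z" (384x512 float32, m along the optical axis (not along the pixel's ray), 0 where there is no reading), "intrinsics" (3x3 intrinsics, pixels), "dist" ([k1, k2, p1, p2, k3] as OpenCV has them; the pictures are not rectified), "extrinsics" (4x4, takes a point from world to camera coordinates). Camera axes: x right, y down, z forward; pixel columns grow to the right and rows downward; lengths in m; the calibration is good to about 2 mm. A picture is of the moment at which its call begins.
- manip.hand_in(): hands the job in, once; it reports no verdict.
The state is a dict: "clock": time; "joint_pos": joint angles; "joint_velocities": joint speeds; "tau": joint torques, N m; "position": TCP position; "ee_rot": TCP orientation; "ft_force": force on the tool from outside, world axes, zero at the start; "torque": the same for the moment, N m; "grip_width": opening from 0.0 (shut) to 1.0 (fully open).
Only numpy, scipy, OpenCV 4.12 (cv2) and the standard library are available. Lean on these libraries where they do the work, as an engineer would, in place of code of your own. Each camera call takes 0.05 s, during which the arm holds its last target.

## Working session

There is one attempt and no reset: what is moved stays moved. The work goes in short steps, Python scripts to look and compute and a shell command to move; the robot and the scene stay as the last step left them, time stands still between calls to the robot, and variables do not carry over. Pictures are saved under pics/ and viewed, and the job is handed in when it is done.

```bash
ls; mkdir -p pics; python3 - <<'E'
from workcell import readout,camera,manip
import cv2,numpy as np
print(readout.get_obs())
for n in ("scene","top"):
    c=camera(n); np.savez(f"{n}0.npz",**c)
    cv2.imwrite(f"pics/{n}0.png",cv2.resize(c["pixels"][:,:,::-1],(800,600)))
    print(n,c["intrinsics"],c["dist"],c["extrinsics"])
E
```

```text
pics
{'clock': 0.0, 'joint_pos': array([-1.14858368,  0.33284626, -0.06469874,  1.4609638 ,  0.02163685,
        1.34990337, -0.08850771]), 'joint_velocities': array([-0.00095399,  0.00120693,  0.00063822,  0.00167329,  0.00034065,
       -0.00022089,  0.00060731]), 'tau': array([ 9.50131944e-04, -6.25453520e+01,  4.96442209e-02, -3.91592288e+01,
        1.61685131e-02,  9.67989065e-03,  1.27657833e-05]), 'position': array([0.268782  , 0.56382586, 0.23052121]), 'ee_rot': array([-0.37770133,  0.5983744 ,  0.37710301,  0.59756431]), 'ft_force': array([-1.12918183, -0.66039777, -0.54874355]), 'torque': array([ 0.03234128,  0.00679003, -0.01333034]), 'grip_width': 0.9959095085032066}
scene [[388.20704314   0.         255.76949361]
 [  0.         388.20704314 193.97044601]
 [  0.           0.           1.        ]] [0.03310722 0.         0.         0.         0.        ] [[ 0.49554146 -0.86850952  0.01139624 -0.46278127]
 [-0.46358187 -0.2755537  -0.84211757  0.21401018]
 [ 0.73452741  0.41202108 -0.53917355  0.63686728]
 [ 0.          0.          0.          1.        ]]
top [[388.43031563   0.         260.52878607]
 [  0.         388.43031563 191.34734992]
 [  0.           0.           1.        ]] [-0.12613327  0.          0.          0.          0.        ] [[ 0.01814604 -0.99958962 -0.02216551 -0.23438462]
 [-0.99506591 -0.01589224 -0.09793499  0.51454086]
 [ 0.09754254  0.02383328 -0.99494594  0.89085476]
 [ 0.          0.          0.          1.        ]]
```

View pics/scene0.png

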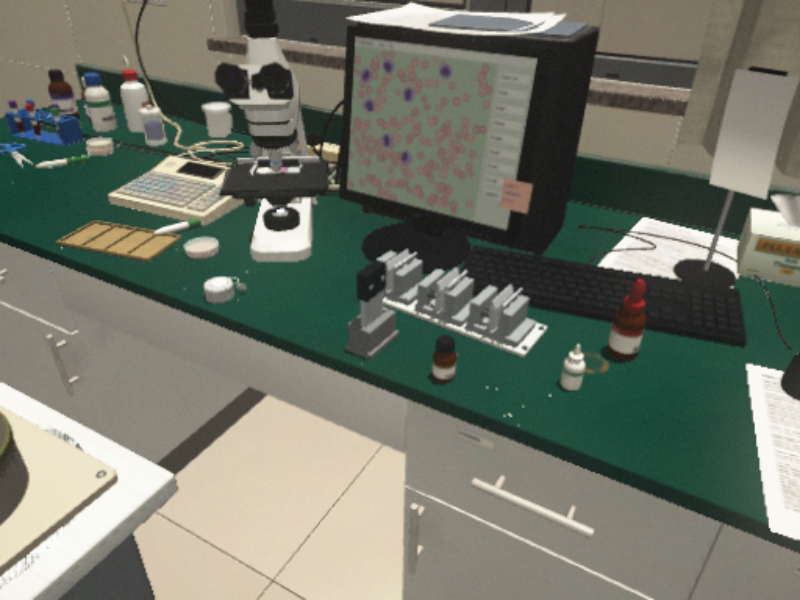

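View pics/top0.png

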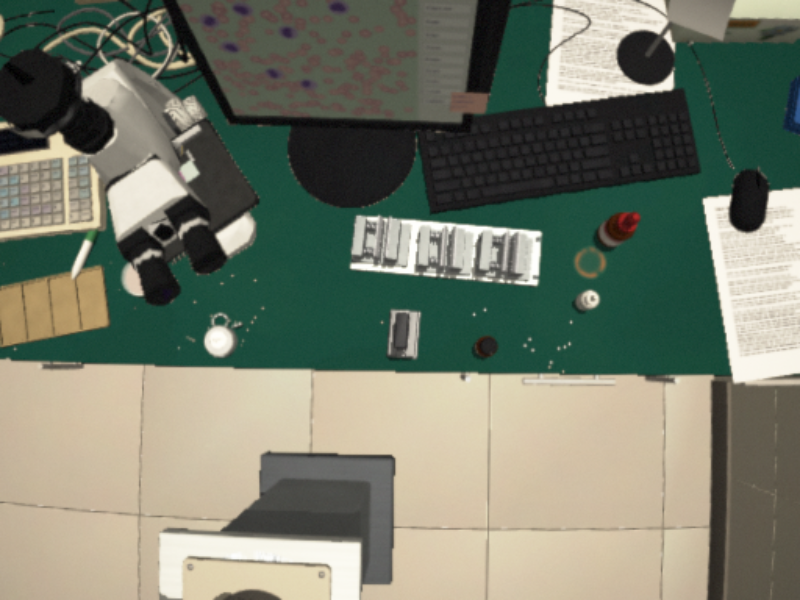

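```bash
cat > h.py <<'E'
import numpy as np,cv2
def load(n): 
    d=np.load(n); return {k:d[k] for k in d.files}
def ray(c,uv):
    p=cv2.undistortPoints(np.array(uv,float).reshape(-1,1,2),c["intrinsics"],c["dist"]).reshape(-1,2)
    d=np.c_[p,np.ones(len(p))]; R=c["extrinsics"][:3,:3];t=c["extrinsics"][:3,3]
    return -R.T@t, d@R, d
def plane(c,uv,z):
    o,w,_=ray(c,uv); return o+w*((z-o[2])/w[:,2])[:,None]
def depthpts(c):
    h,w=c["range_z"].shape; v,u=np.mgrid[0:h,0:w]
    o,wd,_=ray(c,np.stack([u.ravel(),v.ravel()],1))
    return (o+wd*c["range_z"].reshape(-1,1)).reshape(h,w,3)
def proj(c,P):
    E=c["extrinsics"]; return cv2.projectPoints(np.array(P,float).reshape(-1,1,3),cv2.Rodrigues(E[:3,:3])[0],E[:3,3],c["intrinsics"],c["dist"])[0].reshape(-1,2)
E
python3 - <<'E'
from h import *
t=load("top0.npz");s=load("scene0.npz")
def crop(c,u0,u1,v0,v1,k,f): cv2.imwrite(f,cv2.resize(c["pixels"][v0:v1,u0:u1,::-1],None,fx=k,fy=k,interpolation=cv2.INTER_CUBIC))
crop(t,220,350,130,230,6,"pics/t1.png"); crop(s,215,355,150,240,5.5,"pics/s1.png")
for c,uv in ((t,(258,213)),(t,(225,180)),(t,(345,147)),(t,(240,190))):
    print(uv,plane(c,[uv],0), depthpts(c)[uv[1],uv[0]])
E
```

```text
(258, 213) [[ 0.46841168 -0.2199096   0.        ]] [ 0.46302899 -0.22369082  0.12839664]
(225, 180) [[ 0.54695751 -0.13835317  0.        ]] [ 0.5468048  -0.13849471  0.00120969]
(345, 147) [[ 0.63291805 -0.42960367  0.        ]] [ 6.32962717e-01 -4.29643665e-01 -2.04420820e-04]
(240, 190) [[ 0.52316326 -0.17538739  0.        ]] [ 0.52326223 -0.17531147 -0.00098278]
```

View pics/t1.png

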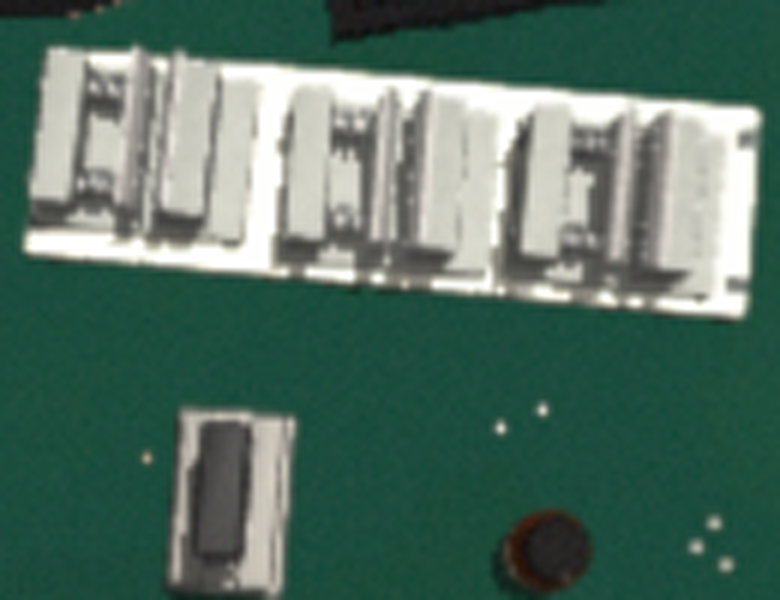

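View pics/s1.png

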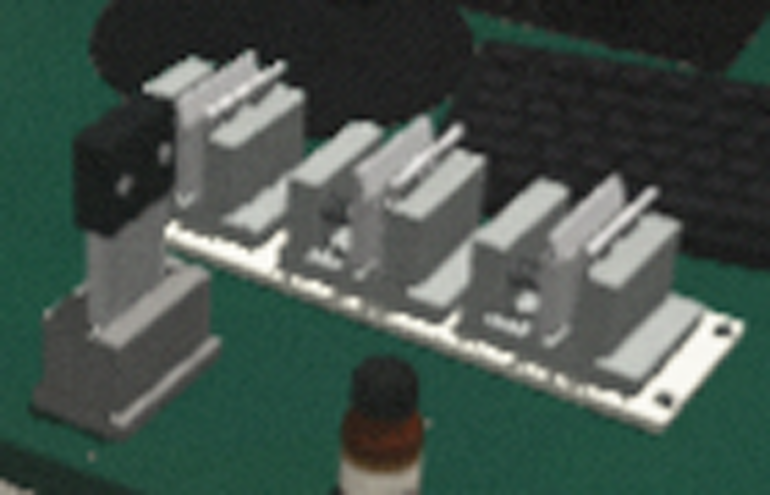

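```bash
python3 - <<'E'
from h import *
t=load("top0.npz")
im=t["pixels"].astype(int); P=depthpts(t)
# rail fit
m=((im.min(2)>205)).astype(np.uint8)
reg=np.zeros_like(m); reg[130:190,220:352]=1
g=(((im[:,:,1]-im[:,:,0])<25)&(im.min(2)>50)).astype(np.uint8)*reg
n,l,st,_=cv2.connectedComponentsWithStats(g); k=1+np.argmax(st[1:,4]); ys,xs=np.where(l==k)
print(st[k]); r=cv2.minAreaRect(np.c_[xs,ys].astype(np.float32)); b=cv2.boxPoints(r)
print(b); q=plane(t,b,0.008); print(q, q.mean(0)); e=q-np.roll(q,1,0); print(np.linalg.norm(e,axis=1),np.degrees(np.arctan2(e[:,1],e[:,0])))
# rail from manual corners
mc=np.array([(46,45),(762,105),(745,318),(22,255)])/6+[220-.4,130-.4]
q=plane(t,mc,.008); print(q,q.mean(0)); e=q-np.roll(q,1,0); print(np.linalg.norm(e,axis=1),np.degrees(np.arctan2(e[:,1],e[:,0])))
# grip
b=((im.max(2)<75)).astype(np.uint8); b[:195]=0;b[230:]=0;b[:,:245]=0;b[:,280:]=0
n,l,st,_=cv2.connectedComponentsWithStats(b); k=1+np.argmax(st[1:,4]); ys,xs=np.where(l==k); print(st[k])
bx=cv2.boxPoints(cv2.minAreaRect(np.c_[xs,ys].astype(np.float32))); print(bx);
zz=P[ys,xs,2]; print("grip z",np.percentile(zz,[10,50,90]))
q=plane(t,bx,.127); print(q,q.mean(0)); e=q-np.roll(q,1,0); print(np.linalg.norm(e,axis=1),np.degrees(np.arctan2(e[:,1],e[:,0])))
tm=zz>.115; print("mean top pts",P[ys[tm],xs[tm]].mean(0), P[ys[tm],xs[tm]].min(0),P[ys[tm],xs[tm]].max(0))
s=load("scene0.npz");Q=depthpts(s)
w=(Q[...,2]>.09)&(Q[...,2]<.14)&(abs(Q[...,0]-.46)<.06)&(abs(Q[...,1]+.22)<.05); print("scene grip",Q[w].mean(0),Q[w].min(0),Q[w].max(0))
print('depth rows')
for v in (150,155,160,165):
    print(v,[(u,int(1000*P[v,u,2])) for u in range(224,346)if P[v,u,2]>.0])
E
```

```text
[ 224  137  123   47 4392]
[[222.78915 172.44048]
 [226.07791 135.93495]
 [347.5336  146.8769 ]
 [344.24484 183.38243]]
[[ 0.5642289  -0.13342245  0.008     ]
 [ 0.65425883 -0.13877259  0.008     ]
 [ 0.6315984  -0.43423238  0.008     ]
 [ 0.54229182 -0.42559646  0.008     ]] [ 0.59809448 -0.28300597  0.008     ]
[0.2929964  0.09018876 0.29632749 0.08972315] [ 85.70616146  -3.40087466 -94.38574125 174.4766924 ]
[[ 0.65137963 -0.14176829  0.008     ]
 [ 0.63100081 -0.43194487  0.008     ]
 [ 0.54416216 -0.42444942  0.008     ]
 [ 0.56507349 -0.13455484  0.008     ]] [ 0.59790402 -0.28317935  0.008     ]
[0.08660707 0.29089129 0.08716153 0.29064782] [ -4.7776677  -94.01723188 175.06676379  85.87415729]
[252 201   8  24  77]
[[252. 201.]
 [259. 201.]
 [259. 224.]
 [252. 224.]]
grip z [0.04478249 0.12582757 0.12786807]
[[ 0.48780019 -0.21071144  0.127     ]
 [ 0.48804182 -0.22526066  0.127     ]
 [ 0.44038561 -0.2261416   0.127     ]
 [ 0.44012339 -0.21166523  0.127     ]] [ 0.46408775 -0.21844473  0.127     ]
[0.04768635 0.01455123 0.04766435 0.01447875] [   1.14605967  -89.04855199 -17
[... 4883 characters left out ...]
4), (281, 18), (282, 66), (283, 71), (284, 62), (285, 19), (286, 17), (287, 22), (288, 57), (289, 66), (290, 66), (291, 57), (292, 57), (293, 56), (294, 55), (295, 58), (296, 53), (297, 15), (298, 21), (299, 18), (300, 19), (301, 18), (302, 6), (303, 3), (304, 8), (305, 17), (306, 36), (307, 56), (308, 55), (309, 58), (310, 55), (311, 56), (312, 58), (313, 54), (314, 17), (315, 20), (316, 21), (317, 17), (318, 19), (319, 20), (320, 32), (321, 48), (322, 57), (323, 67), (324, 65), (325, 17), (326, 25), (327, 46), (328, 58), (329, 63), (330, 65), (331, 68), (332, 59), (333, 56), (334, 57), (335, 56), (336, 56), (337, 18), (338, 18), (339, 20), (340, 19), (341, 5), (342, 9), (343, 6), (344, 5)]
```

```bash
python3 - <<'E'
from h import *
t=load("top0.npz");s=load("scene0.npz")
a=np.radians(-4.4);R=np.array([[np.cos(a),-np.sin(a)],[np.sin(a),np.cos(a)]]);o=np.array([.598,-.283])
for n,c in (("top",t),("scene",s)):
    P=depthpts(c).reshape(-1,3); L=np.c_[(P[:,:2]-o)@R,P[:,2]]
    w=(abs(L[:,0])<.05)&(abs(L[:,1])<.15); L=L[w]
    for nm,lo,hi in (("lip",.064,.075),("block",.053,.059)):
        M=L[(L[:,2]>lo)&(L[:,2]<hi)]
        print(n,nm,len(M),"x range",np.percentile(M[:,0],[3,50,97]).round(4))
        h,e=np.histogram(M[:,1],bins=np.arange(-.15,.151,.003)); print([(round(1000*x),int(v)) for x,v in zip(e,h) if v>4])
# rest top
P=depthpts(t); m=(P[...,2]>.04)&(P[...,2]<.05)&(abs(P[...,0]-.465)<.06)&(abs(P[...,1]+.22)<.05)
ys,xs=np.where(m); b=cv2.boxPoints(cv2.minAreaRect(np.c_[xs,ys].astype(np.float32))); q=plane(t,b,.045);print(b,q,q.mean(0))
E
```

```text
top lip 323 x range [-0.032  -0.0037  0.0255]
[(-105, 20), (-102, 34), (-87, 35), (-84, 11), (-12, 35), (-9, 17), (3, 27), (6, 28), (84, 29), (87, 19), (99, 19), (102, 34)]
top block 1023 x range [-0.0319 -0.0036  0.0257]
[(-117, 26), (-114, 34), (-111, 33), (-108, 27), (-99, 24), (-84, 26), (-66, 21), (-63, 32), (-60, 32), (-57, 33), (-54, 35), (-51, 13), (-27, 12), (-24, 32), (-21, 32), (-18, 30), (-15, 26), (-6, 9), (0, 10), (6, 11), (24, 10), (27, 32), (30, 27), (33, 34), (36, 34), (39, 28), (72, 33), (75, 33), (78, 32), (81, 29), (84, 17), (90, 10), (96, 15), (123, 31), (126, 30), (129, 32), (132, 31), (135, 32), (138, 9)]
scene lip 255 x range [-0.0339 -0.0052  0.0272]
[(-102, 28), (-87, 34), (-84, 21), (-12, 25), (-9, 8), (3, 19), (6, 28), (84, 11), (87, 23), (99, 8), (102, 31), (105, 11)]
scene block 668 x range [-0.0345 -0.0065  0.0243]
[(-117, 10), (-114, 28), (-111, 18), (-108, 18), (-105, 16), (-102, 20), (-99, 12), (-90, 23), (-87, 5), (-66, 12), (-63, 22), (-60, 25), (-57, 14), (-54, 21), (-51, 16), (-24, 31), (-21, 17), (-18, 16), (-15, 16), (-12, 14), (-9, 13), (0, 9), (3, 8), (27, 33), (30, 15), (33, 14), (36, 14), (39, 18), (72, 27), (75, 16), (78, 15), (81, 15), (84, 8), (87, 19), (90, 5), (99, 9), (123, 12), (126, 11), (129, 7), (132, 8), (135, 8)]
[[247.72939 226.51765]
 [249.93526 197.84117]
 [266.91174 199.14705]
 [264.70587 227.82353]] [[ 0.43531597 -0.19840688  0.045     ]
 [ 0.50093401 -0.20209575  0.045     ]
 [ 0.49857244 -0.24104328  0.045     ]
 [ 0.43305646 -0.2371239   0.045     ]] [ 0.46696972 -0.21966745  0.045     ]
```

```bash
cat > g.py <<'E'
from h import *
from scipy.spatial.transform import Rotation as Ro
from workcell import readout
def go(targets):
    "targets: list of (xyz, yaw deg of jaw axis z measured from world +y direction... tool x down)"
    o=readout.get_obs(); R0=Ro.from_quat(o["ee_rot"]); p=o["position"]
    M=R0.as_matrix(); print("clk %.2f pos"%o["clock"],p.round(4),"F",o["ft_force"].round(2),"grip",round(o["grip_width"],3),"toolx",M[:,0].round(3),"toolz",M[:,2].round(3),"j",o["joint_pos"].round(2))
    for xyz,yaw in targets:
        sh=M.T@(np.array(xyz)-p)*1000
        if yaw is None: rv=np.zeros(3)
        else:
            a=np.radians(yaw); z=np.array([-np.sin(a),np.cos(a),0]); 
            if z@M[:,2]<0 : z=-z
            x=np.array([0,0,-1.]); T=np.c_[x,np.cross(z,x),z]
            rv=np.degrees((R0.inv()*Ro.from_matrix(T)).as_rotvec())
        print(rv.round(1).tolist(),sh.round(1).tolist())
a=np.radians(-4.4);RR=np.array([[np.cos(a),-np.sin(a)],[np.sin(a),np.cos(a)]])
def gap(y,x=-.0033): return RR@[x,y]+[.598,-.283]
E
python3 - <<'E'
from g import *
go([((.33,.3,.26),None),((.385,.15,.26),None),((.385,-.05,.26),None),((.464,-.218,.23),-3.5)])
for y in (.0945,-.001,-.0938): print(gap(y))
E
```

```text
clk 0.10 pos [0.2688 0.5639 0.2306] F [-0.46  0.55  0.09] grip 1.001 toolx [-0.    -0.001 -1.   ] toolz [ 0.43   0.903 -0.001] j [-1.15  0.33 -0.06  1.46  0.02  1.35 -0.09]
[0.0, 0.0, 0.0] [-29.1, -168.8, -211.9]
[0.0, 0.0, 0.0] [-29.0, -283.0, -323.7]
[0.0, 0.0, 0.0] [-28.7, -369.0, -504.2]
[-22.0, -0.1, -0.0] [1.4, -512.6, -621.8]
[ 0.60195967 -0.18852534]
[ 0.59463301 -0.28374388]
[ 0.58751348 -0.37627038]
```

```bash
python3 -m inch '[[[0,0,0],[-12,-34,-42],0],[[0,0,0],[-20,-68,-85],0],[[0,0,0],[-29,-102,-127],0],[[0,0,0],[-29,-136,-170],0],[[-3,0,0],[-29,-169,-212],0],[[-6,0,0],[-29,-207,-249],0],[[-9,0,0],[-29,-245,-286],0],[[-12,0,0],[-29,-283,-324],0],[[-15,0,0],[-29,-305,-369],0],[[-16,0,0],[-29,-326,-414],0]]'; python3 - <<'E'
from g import *
go([((.385,.15,.26),None),((.385,-.05,.26),None),((.464,-.218,.23),-3.5)])
E
```

```text
clock: 1.35
position: [0.3847, 0.0481, 0.2599]
ee_rot: [-0.457, 0.54, 0.457, 0.539]
ft_force: [0.7, 0.1, 0.0]
grip_width: 1.0
clk 1.35 pos [0.3847 0.0481 0.2599] F [0.66 0.11 0.02] grip 1.0 toolx [-0.001 -0.001 -1.   ] toolz [ 0.164  0.986 -0.001] j [-0.7  -0.27  0.38  2.    0.1   1.4   1.06]
[0.0, 0.0, 0.0] [-0.2, 16.4, 100.5]
[0.0, 0.0, 0.0] [0.0, -16.4, -96.8]
[-5.9, -0.1, -0.0] [30.1, -121.9, -249.5]
```

```bash
python3 -m inch '[[[0,0,0],[0,-8,-50],0],[[0,0,0],[0,-16,-97],0],[[-2,0,0],[10,-50,-145],0],[[-4,0,0],[20,-85,-197],0],[[-5.9,0,0],[30,-122,-249],0],[[-5.9,0,0],[50,-122,-249],0],[[-5.9,0,0],[50,-122,-249],0]]'; python3 - <<'E'
from g import *
import sys
go([((.464,-.218,.088),-3.5)])
from workcell import camera
for n in("scene","top"):
    c=camera(n); np.savez(n+"1.npz",**c); cv2.imwrite(f"pics/{n}1.png",cv2.resize(c["pixels"][:,:,::-1],(800,600)))
E
```

```text
clock: 2.22
position: [0.4631, -0.2177, 0.2087]
ee_rot: [-0.483, 0.517, 0.485, 0.514]
ft_force: [0.4, 0.2, 1.0]
grip_width: 0.998
clk 2.23 pos [ 0.4631 -0.2177  0.2087] F [0.43 0.22 0.99] grip 0.998 toolx [-0.005 -0.002 -1.   ] toolz [ 0.063  0.998 -0.002] j [-0.53  0.12  0.95  1.82 -0.1   1.25  1.96]
[-0.1, -0.1, -0.3] [120.7, -1.5, -0.0]
```

View pics/scene1.png

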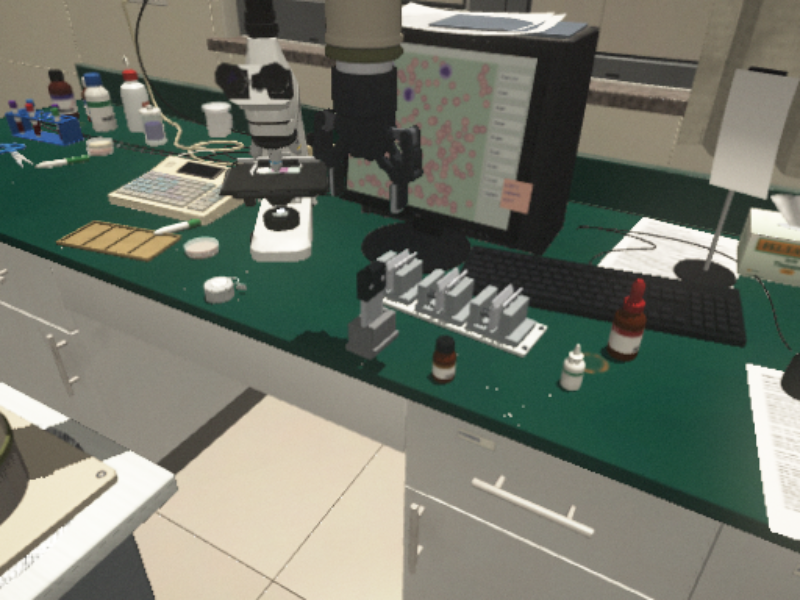

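```bash
python3 -m inch '[[[0,0,0],[40,0,0],0],[[0,0,0],[80,-1,0],0],[[0,-0.1,-0.3],[105,-1,0],0],[[0,-0.1,-0.3],[120,-1.5,0],0],[[0,-0.1,-0.3],[120,-1.5,0],0]]' 60; python3 - <<'E'
from g import *
go([((.464,-.218,.088),-3.5)])
E
```

```text
clock: 2.95
position: [0.4656, -0.2166, 0.0907]
ee_rot: [-0.485, 0.513, 0.484, 0.516]
ft_force: [0.3, -0.2, 0.1]
grip_width: 1.003
clk 2.95 pos [ 0.4656 -0.2166  0.0907] F [ 0.26 -0.16  0.11] grip 1.003 toolx [ 0.004  0.001 -1.   ] toolz [0.06  0.998 0.002] j [-0.43  0.3   0.9   1.96 -0.28  1.01  2.1 ]
[0.0, 0.1, 0.2] [2.7, 1.5, -1.5]
```

Close while trimming the residual; then check.

```bash
python3 -m inch '[[[0,0.1,0.2],[2,1,-1.5],0],[[0,0.1,0.2],[2,1,-1.5],0.5],[[0,0.1,0.2],[2,1,-1.5],0.7],[[0,0.1,0.2],[2,1,-1.5],0.9],[[0,0.1,0.2],[2,1,-1.5],1],[[0,0.1,0.2],[2,1,-1.5],1],[[0,0.1,0.2],[2,1,-1.5],1],[[0,0.1,0.2],[2,1,-1.5],1]]' 80; python3 - <<'E'
from g import *
go([((.464,-.218,.088),-3.5)])
E
```

```text
clock: 3.95
position: [0.4647, -0.2182, 0.089]
ee_rot: [-0.485, 0.515, 0.484, 0.515]
ft_force: [-0.1, 0.0, 5.2]
grip_width: 0.203
clk 3.95 pos [ 0.4647 -0.2182  0.089 ] F [-0.12  0.04  5.24] grip 0.203 toolx [ 0.001 -0.    -1.   ] toolz [ 0.061  0.998 -0.   ] j [-0.43  0.3   0.9   1.96 -0.28  1.01  2.11]
[0.0, -0.0, 0.1] [1.0, 0.7, 0.1]
```

```bash
python3 -m inch '[[[0,0,0],[-10,0,0],1],[[0,0,0],[-25,0,0],1],[[0,0,0],[-50,0,0],1],[[0,0,0],[-75,0,0],1],[[0,0,0],[-95,0,0],1],[[0,0,0],[-95,0,0],1]]'; python3 - <<'E'
from g import *
g=gap(-.001); go([((*g,.185),-4.4)])
from workcell import camera
for n in("scene","top"):
    c=camera(n); np.savez(n+"2.npz",**c)
    im=c["pixels"][150:250,200:330] if n=="top" else c["pixels"][120:240,200:360]
    cv2.imwrite(f"pics/{n}2.png",cv2.resize(im[:,:,::-1],None,fx=5,fy=5,interpolation=cv2.INTER_CUBIC))
E
```

```text
clock: 4.7
position: [0.4654, -0.2184, 0.1856]
ee_rot: [-0.486, 0.514, 0.484, 0.516]
ft_force: [-0.2, 0.6, -1.5]
grip_width: 0.197
clk 4.70 pos [ 0.4654 -0.2184  0.1856] F [-0.17  0.58 -1.52] grip 0.197 toolx [ 0.004 -0.    -1.   ] toolz [0.06  0.998 0.   ] j [-0.52  0.15  0.96  1.86 -0.13  1.2   1.99]
[0.9, 0.0, 0.2] [1.1, -133.0, -57.4]
```

View pics/scene2.png

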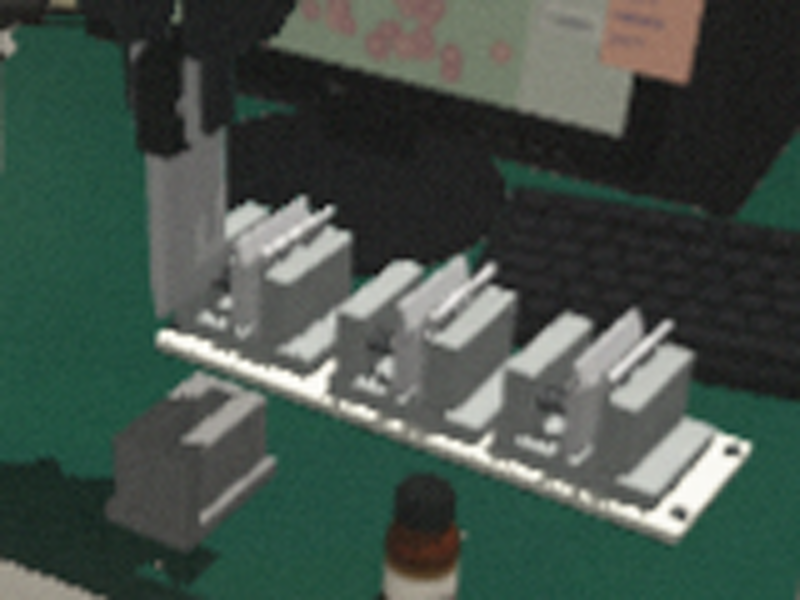

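```bash
python3 - <<'E'
from g import *
for n in("scene2.npz","top2.npz"):
    c=load(n);P=depthpts(c).reshape(-1,3)
    a=np.radians(-3.45);R=np.array([[np.cos(a),-np.sin(a)],[np.sin(a),np.cos(a)]])
    L=np.c_[(P[:,:2]-[.4654,-.2184])@R,P[:,2]]
    w=(abs(L[:,0])<.04)&(abs(L[:,1])<.03)&(L[:,2]>.085)&(L[:,2]<.165);L=L[w]
    print(n,len(L))
    for z in np.arange(.085,.165,.01):
        M=L[(L[:,2]>z)&(L[:,2]<z+.01)]
        if len(M)>3: print(z.round(3),len(M),"x",np.percentile(M[:,0],[2,50,98]).round(4),"y",np.percentile(M[:,1],[2,20,50,98]).round(4), "minz",M[:,2].min().round(4))
c=load("scene2.npz")
for z in (.107,.145): print(z,proj(c,[[.4654,-.2184,z]]))
E
```

```text
scene2.npz 349
0.105 34 x [-0.0195 -0.0009  0.0231] y [-0.003  -0.0023 -0.0015  0.001 ] minz 0.1083
0.115 54 x [-0.0197 -0.0031  0.0251] y [-0.0044 -0.0036 -0.0029  0.0028] minz 0.1158
0.125 62 x [-0.0204 -0.003   0.0239] y [-0.0044 -0.0039 -0.0034  0.0025] minz 0.125
0.135 65 x [-0.0197 -0.0019  0.0239] y [-0.0046 -0.0038 -0.0031  0.0023] minz 0.1351
0.145 64 x [-0.0192 -0.0008  0.0233] y [-0.0047 -0.0038 -0.0032  0.0023] minz 0.1452
0.155 70 x [-0.0196 -0.0029  0.0241] y [-0.0046 -0.0041 -0.0033  0.0044] minz 0.1553
top2.npz 0
0.107 [[236.49564913 179.1760301 ]]
0.145 [[236.21279284 163.46886594]]
```

```bash
python3 -m inch '[[[0,0,0],[1,-33,-14],1],[[0,0,0],[1,-66,-29],1],[[0.9,0,0.2],[1,-100,-43],1],[[0.9,0,0.2],[1,-130,-57],1],[[0.9,0,0.2],[1,-130,-57],1],[[0.9,0,0.2],[1,-130,-57],1]]'; cat > m.py <<'E'
from g import *
import sys
from workcell import camera
y=float(sys.argv[1]); z=float(sys.argv[2]); pic=sys.argv[3] if len(sys.argv)>3 else None
g=gap(y,-.0033-.002); go([((*g,z),-4.4)])
o=readout.get_obs(); print("local pos err mm (x,y)",((o["position"][:2]-g)@RR*1000).round(2),"F local",(o["ft_force"][:2]@RR).round(2),o["ft_force"][2].round(2),"T",o["torque"].round(2))
if pic:
  for n in("scene","top"):
    c=camera(n); np.savez(n+pic+".npz",**c)
    im=c["pixels"][120:210,215:355] if n=="top" else c["pixels"][100:220,210:360]
    cv2.imwrite(f"pics/{n}{pic}.png",cv2.resize(im[:,:,::-1],None,fx=5,fy=5,interpolation=cv2.INTER_CUBIC))
E
python3 m.py 0 .16 3
```

```text
clock: 5.55
position: [0.5898, -0.2827, 0.1818]
ee_rot: [-0.479, 0.52, 0.482, 0.518]
ft_force: [-0.7, -0.1, -1.0]
grip_width: 0.199
clk 5.55 pos [ 0.5898 -0.2827  0.1818] F [-0.7  -0.13 -1.02] grip 0.199 toolx [-0.004  0.001 -1.   ] toolz [0.077 0.997 0.   ] j [-0.24  0.55  0.88  1.48 -0.43  1.32  2.17]
[-0.0, 0.0, -0.2] [21.8, -3.0, 0.3]
local pos err mm (x,y) [-2.9  -0.31] F local [-0.69 -0.18] -1.02 T [-0.03  0.03 -0.05]
```

View pics/scene3.png

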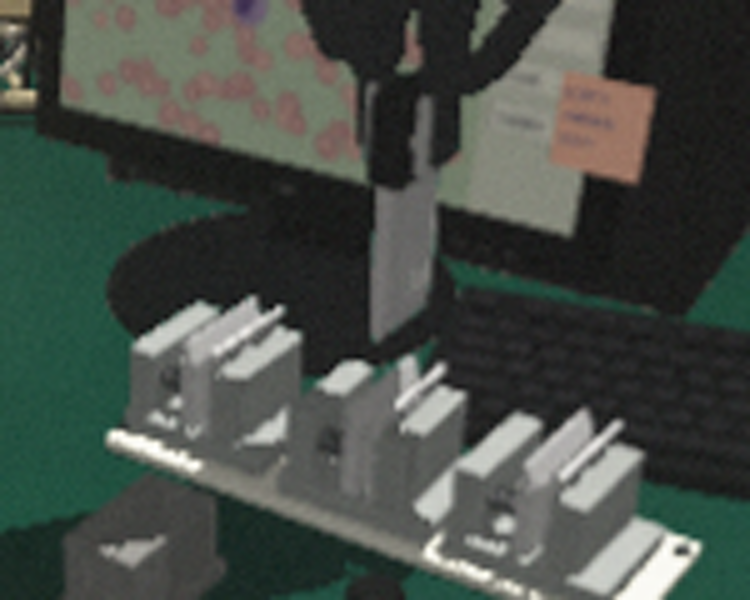

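```bash
cat > lip.py <<'E'
from g import *
import sys
for f in sys.argv[1:]:
    c=load(f);P=depthpts(c).reshape(-1,3);L=np.c_[(P[:,:2]-[.598,-.283])@RR*1000,P[:,2]*1000]
    L=L[(abs(L[:,0]+3)<36)&(abs(L[:,1])<140)]
    print(f)
    for y0 in (94,-1,-94):
        M=L[(abs(L[:,1]-y0)<17)&(L[:,2]>63)&(L[:,2]<72)]
        r=M[M[:,1]<y0];l=M[M[:,1]>=y0]
        print(y0,len(r),len(l),"right lip",np.percentile(r[:,1],[5,50,95]).round(1),"left",np.percentile(l[:,1],[5,50,95]).round(1),"mid",((np.median(r[:,1])+np.median(l[:,1]))/2).round(2),"x",np.percentile(M[:,0],[2,98]).round(1))
        B=L[(abs(L[:,1]-y0)<20)&(L[:,2]>115)&(L[:,2]<160)]
        if len(B)>20: print("  blade y",np.percentile(B[:,1],[2,20,40,98]).round(1),"x",np.percentile(B[:,0],[2,98]).round(1))
E
python3 lip.py scene0.npz top0.npz scene2.npz top2.npz scene3.npz top3.npz
```

```text
scene0.npz
94 38 59 right lip [86.5 87.7 89.6] left [100.3 103.3 106.2] mid 95.48 x [-29.6  29.2]
-1 37 57 right lip [-10.8  -9.5  -7.7] left [4.1 6.3 9.9] mid -1.62 x [-35.1  23.1]
-94 35 58 right lip [-101.1  -99.8  -98.3] left [-86.2 -84.6 -81.7] mid -92.18 x [-35.2  26.8]
top0.npz
94 51 62 right lip [84.8 86.7 89. ] left [100.3 102.5 105. ] mid 94.58 x [-28.7  28.7]
-1 60 58 right lip [-11.9  -9.7  -7.5] left [3.3 5.7 7.9] mid -1.98 x [-33.8  24.3]
-94 61 52 right lip [-104.  -101.1  -99. ] left [-87.4 -85.  -83.4] mid -93.05 x [-32.5  25.5]
scene2.npz
94 40 59 right lip [85.9 87.5 89.2] left [100.5 102.9 106.5] mid 95.21 x [-29.7  29.4]
-1 35 56 right lip [-10.5  -9.   -8. ] left [4.4 6.2 9.4] mid -1.4 x [-34.5  21.9]
-94 34 64 right lip [-101.3  -99.8  -98. ] left [-86.3 -84.7 -81.1] mid -92.22 x [-34.2  26. ]
top2.npz
94 25 20 right lip [84.6 86.5 88.9] left [100.6 102.5 104.6] mid 94.46 x [ 3.2 29.2]
-1 55 57 right lip [-12.1  -9.8  -7.6] left [3.4 5.8 8. ] mid -1.98 x [-29.4  24.2]
-94 63 52 right lip [-103.7 -101.   -99.1] left [-87.6 -85.1 -83.4] mid -93.1 x [-32.5  25.4]

[... 619 characters left out ...]
98]).round(1))
                                       ~~~~~~~~~~~~~^^^^^^^^^^^^^^^^^^
    return _quantile_unchecked(
        a, q, axis, out, overwrite_input, method, keepdims, weights)
    return _ureduce(a,
                    func=_quantile_ureduce_func,
    ...<5 lines>...
                    overwrite_input=overwrite_input,
                    method=method)
    r = func(a, **kwargs)
    result = _quantile(arr,
                       quantiles=q,
    ...<2 lines>...
                       out=out,
                       weights=wgt)
    slices_having_nans = np.isnan(arr[-1, ...])
                                  ~~~^^^^^^^^^
IndexError: index -1 is out of bounds for axis 0 with size 0
```

```bash
cat > m.py <<'E'
from g import *
import sys
from workcell import camera
C={"L":(0.0,.0947),"M":(-.0055,-.0017),"R":(-.0038,-.0927)}
k=sys.argv[1]; z=float(sys.argv[2]); pic=sys.argv[3] if len(sys.argv)>3 else None
x,y=C[k]; g=gap(y,x-.0018)
o=readout.get_obs(); print("nose z in clamp frame ~%.1f"%(1000*(o["position"][2]-.0785-.008)),"blade in clamp (x,y) mm",((o["position"][:2]-g)@RR*1000).round(2),"F local",(o["ft_force"][:2]@RR).round(2),o["ft_force"][2].round(2),"T",o["torque"].round(2))
g=gap(y+.0007,x-.0018); go([((*g,z),-4.4)])
if pic:
  for n in("scene","top"):
    c=camera(n); np.savez(n+pic+".npz",**c)
    im=c["pixels"][120:210,215:355] if n=="top" else c["pixels"][100:220,210:360]
    cv2.imwrite(f"pics/{n}{pic}.png",cv2.resize(im[:,:,::-1],None,fx=5,fy=5,interpolation=cv2.INTER_CUBIC))
E
python3 -m inch '[[[0,0,-0.2],[15,-0.9,-0.7],1],[[0,0,-0.2],[30,-0.9,-0.7],1],[[0,0,-0.2],[40,-0.9,-0.7],1],[[0,0,-0.2],[40,-0.9,-0.7],1]]'; python3 m.py M .13
```

```text
clock: 6.15
position: [0.5903, -0.2826, 0.1414]
ee_rot: [-0.48, 0.519, 0.481, 0.519]
ft_force: [-0.5, 0.2, -1.3]
grip_width: 0.205
nose z in clamp frame ~54.9 blade in clamp (x,y) mm [-0.45  1.51] F local [-0.52  0.15] -1.32 T [-0.02 -0.02 -0.  ]
clk 6.15 pos [ 0.5903 -0.2826  0.1414] F [-0.5   0.19 -1.32] grip 0.205 toolx [-0.001  0.001 -1.   ] toolz [0.076 0.997 0.001] j [-0.23  0.59  0.86  1.52 -0.46  1.25  2.19]
[0.0, 0.1, -0.1] [11.4, -0.5, -0.8]
```

```bash
python3 -m inch '[[[0,0,0],[3,-0.4,-1],1],[[0,0,0],[6,-0.4,-1],1],[[0,0,0],[6,-0.4,-1],1]]'; python3 m.py M .13;  python3 -m inch '[[[0,0,0],[2,0,0],1],[[0,0,0],[5,0,0],1]]'; python3 m.py M .13
```

```text
clock: 6.52
position: [0.5905, -0.2836, 0.1353]
ee_rot: [-0.48, 0.519, 0.481, 0.519]
ft_force: [0.4, -0.0, -0.7]
grip_width: 0.2
nose z in clamp frame ~48.8 blade in clamp (x,y) mm [-0.09  0.5 ] F local [ 0.43 -0.01] -0.67 T [-0.02  0.02 -0.01]
clk 6.53 pos [ 0.5905 -0.2836  0.1353] F [ 0.42 -0.04 -0.67] grip 0.2 toolx [-0.001  0.002 -1.   ] toolz [0.076 0.997 0.001] j [-0.22  0.59  0.85  1.53 -0.46  1.24  2.2 ]
[0.0, 0.1, -0.1] [5.3, -0.1, 0.2]
clock: 6.78
position: [0.5906, -0.2837, 0.1303]
ee_rot: [-0.48, 0.519, 0.481, 0.519]
ft_force: [-0.4, 0.1, -1.7]
grip_width: 0.199
nose z in clamp frame ~43.8 blade in clamp (x,y) mm [-0.01  0.46] F local [-0.42  0.02] -1.67 T [ 0.05 -0.    0.01]
clk 6.78 pos [ 0.5906 -0.2837  0.1303] F [-0.41  0.06 -1.67] grip 0.199 toolx [-0.001  0.001 -1.   ] toolz [0.076 0.997 0.001] j [-0.22  0.6   0.85  1.53 -0.47  1.23  2.2 ]
[0.0, 0.1, -0.1] [0.3, -0.0, 0.2]
```

```bash
python3 -m inch '[[[0,0,0],[2,0,0],1],[[0,0,0],[4,0,0],1]]'; python3 m.py M .13|head -1;  python3 -m inch '[[[0,0,0],[2,0,0],1],[[0,0,0],[4,0,0],1]]'; python3 m.py M .13
```

```text
clock: 7.02
position: [0.5909, -0.2835, 0.1265]
ee_rot: [-0.48, 0.518, 0.481, 0.519]
ft_force: [-1.6, 1.9, 6.5]
grip_width: 0.199
nose z in clamp frame ~40.0 blade in clamp (x,y) mm [0.22 0.68] F local [-1.76  1.76] 6.52 T [0.59 0.3  0.18]
clock: 7.28
position: [0.5916, -0.2838, 0.1254]
ee_rot: [-0.481, 0.517, 0.481, 0.519]
ft_force: [-7.9, 6.0, 31.7]
grip_width: 0.198
nose z in clamp frame ~38.9 blade in clamp (x,y) mm [1.01 0.44] F local [-8.35  5.41] 31.74 T [1.9  2.23 0.39]
clk 7.28 pos [ 0.5916 -0.2838  0.1254] F [-7.91  6.03 31.74] grip 0.198 toolx [ 0.002  0.002 -1.   ] toolz [0.075 0.997 0.002] j [-0.22  0.6   0.85  1.54 -0.47  1.22  2.2 ]
[0.1, 0.1, 0.1] [-4.6, 1.0, 0.3]
```

```bash
python3 -m inch '[[[0,0,0],[-5,0,0],1],[[0,0,0],[-20,0,0],1],[[0,0,0],[-45,0,0],1],[[0,0,0],[-52,0,0],1],[[0,0,0],[-52,0,0],1]]'; python3 m.py L .175 4; python3 lip.py scene4.npz
```

```text
clock: 7.9
position: [0.5917, -0.284, 0.1776]
ee_rot: [-0.481, 0.517, 0.481, 0.52]
ft_force: [-0.4, 0.2, -1.5]
grip_width: 0.201
nose z in clamp frame ~91.1 blade in clamp (x,y) mm [ -4.41 -96.19] F local [-0.37  0.17] -1.46 T [0.   0.01 0.06]
clk 7.90 pos [ 0.5917 -0.284   0.1776] F [-0.36  0.2  -1.46] grip 0.201 toolx [ 0.003  0.002 -1.   ] toolz [0.075 0.997 0.002] j [-0.23  0.56  0.88  1.48 -0.44  1.31  2.18]
[0.1, 0.1, 0.2] [2.8, -4.5, 96.9]
scene4.npz
94 40 57 right lip [85.4 88.  89.1] left [100.9 103.1 106. ] mid 95.56 x [-29.2  28.9]
-1 37 58 right lip [-11.5  -9.4  -7.3] left [4.  6.2 9.3] mid -1.62 x [-34.3  21.6]
  blade y [-6.1 -5.2 -4.8  2.3] x [-26.6  17.1]
-94 34 65 right lip [-101.5  -99.7  -98.6] left [-86.7 -84.8 -81.8] mid -92.28 x [-33.4  25.6]
```

```bash
python3 -m inch '[[[0,0,0],[3,-1,24],1],[[0,0,0],[3,-2,48],1],[[0,0,0.2],[3,-3,72],1],[[0,0,0.2],[3,-4.5,96.6],1],[[0,0,0.2],[3,-4.5,96.6],1],[[0,0,0.2],[3,-4.5,96.6],1]]'; python3 m.py L .14 5; python3 lip.py scene5.npz
```

```text
clock: 8.75
position: [0.6026, -0.1883, 0.1733]
ee_rot: [-0.479, 0.519, 0.482, 0.518]
ft_force: [-0.3, -0.9, -2.7]
grip_width: 0.199
nose z in clamp frame ~86.8 blade in clamp (x,y) mm [-0.91  0.11] F local [-0.27 -0.97] -2.73 T [-0.02 -0.03 -0.05]
clk 8.75 pos [ 0.6026 -0.1883  0.1733] F [-0.34 -0.95 -2.73] grip 0.199 toolx [-0.003  0.002 -1.   ] toolz [0.076 0.997 0.002] j [-0.41  0.51  0.88  1.55 -0.4   1.28  2.02]
[0.1, 0.1, -0.2] [33.3, -1.0, 0.5]
scene5.npz
94 40 61 right lip [85.1 87.9 90. ] left [101.1 103.1 106.6] mid 95.5 x [-29.2  28.7]
  blade y [89.8 90.9 91.5 99.3] x [-22.8  21. ]
-1 37 57 right lip [-10.7  -9.2  -7.2] left [4.3 6.2 9.6] mid -1.46 x [-34.8  22.6]
-94 36 59 right lip [-101.1  -99.9  -98.2] left [-86.5 -84.3 -81.1] mid -92.1 x [-34.1  27.2]
```

View pics/scene5.png

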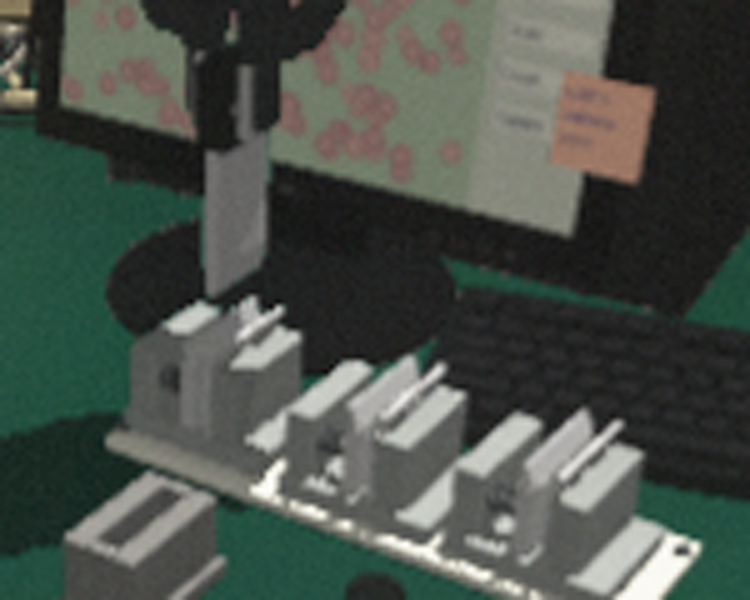

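```bash
python3 -m inch '[[[0,0,-0.2],[15,-1,1],1],[[0,0,-0.2],[30,-1,1],1],[[0,0,-0.2],[35,-1,1],1],[[0,0,-0.2],[35,-1,1],1]]'; python3 m.py L .14
```

```text
clock: 9.35
position: [0.6032, -0.1879, 0.138]
ee_rot: [-0.48, 0.519, 0.481, 0.519]
ft_force: [-0.1, 0.5, -1.0]
grip_width: 0.201
nose z in clamp frame ~51.5 blade in clamp (x,y) mm [-0.31  0.57] F local [-0.17  0.49] -0.98 T [0.01 0.   0.01]
clk 9.35 pos [ 0.6032 -0.1879  0.138 ] F [-0.14  0.5  -0.98] grip 0.201 toolx [-0.     0.002 -1.   ] toolz [0.077 0.997 0.002] j [-0.4   0.54  0.86  1.59 -0.43  1.21  2.04]
[-0.0, 0.1, -0.0] [-2.0, -0.3, 0.1]
```

```bash
for i in 1; do python3 -m inch '[[[0,0.1,0],[2.5,-0.3,0.5],1],[[0,0.1,0],[5,-0.3,0.5],1]]'; done; python3 m.py L .14|head -1; python3 -m inch '[[[0,0,0],[2,0,0],1],[[0,0,0],[4,0,0],1]]'; python3 m.py L .14|head -1;python3 -m inch '[[[0,0,0],[2,0,0],1],[[0,0,0],[4,0,0],1]]'; python3 m.py L .14
```

```text
clock: 9.6
position: [0.6038, -0.1872, 0.1331]
ee_rot: [-0.48, 0.519, 0.48, 0.519]
ft_force: [-0.1, 1.0, -1.3]
grip_width: 0.202
nose z in clamp frame ~46.6 blade in clamp (x,y) mm [0.21 1.23] F local [-0.19  0.98] -1.28 T [-0.03 -0.02  0.02]
clock: 9.85
position: [0.6038, -0.1872, 0.129]
ee_rot: [-0.481, 0.519, 0.48, 0.519]
ft_force: [0.4, 0.5, -1.8]
grip_width: 0.202
nose z in clamp frame ~42.5 blade in clamp (x,y) mm [0.28 1.25] F local [0.38 0.57] -1.79 T [ 0.16 -0.02 -0.01]
clock: 10.1
position: [0.6041, -0.1868, 0.1251]
ee_rot: [-0.481, 0.518, 0.48, 0.519]
ft_force: [0.3, 1.7, 0.3]
grip_width: 0.203
nose z in clamp frame ~38.6 blade in clamp (x,y) mm [0.5  1.67] F local [0.13 1.74] 0.33 T [ 0.58 -0.05 -0.01]
clk 10.10 pos [ 0.6041 -0.1868  0.1251] F [0.26 1.72 0.33] grip 0.203 toolx [ 0.001  0.001 -1.   ] toolz [0.076 0.997 0.001] j [-0.4   0.55  0.86  1.61 -0.44  1.19  2.04]
[0.0, 0.0, 0.0] [-14.9, 0.5, -1.0]
```

```bash
python3 -m inch '[[[0,0,0],[2,0.3,0],1],[[0,0,0],[4,0.3,0],1]]'|grep clock; python3 m.py L .14|head -1; python3 -m inch '[[[0,0,0],[2,0,0],1],[[0,0,0],[4,0,0],1]]'|grep clock; python3 m.py L .14|head -1;python3 -m inch '[[[0,0,0],[2,0,0],1],[[0,0,0],[4,0,0],1]]'|grep clock; python3 m.py L .14
```

```text
clock: 10.35
nose z in clamp frame ~34.6 blade in clamp (x,y) mm [0.38 2.15] F local [-0.81  4.82] 1.37 T [ 0.84 -0.1  -0.  ]
clock: 10.6
nose z in clamp frame ~30.4 blade in clamp (x,y) mm [0.37 2.35] F local [0.34 2.43] 0.3 T [ 0.75 -0.08 -0.1 ]
clock: 10.85
nose z in clamp frame ~26.2 blade in clamp (x,y) mm [0.4  2.42] F local [0.51 2.7 ] 0.55 T [ 0.67 -0.06 -0.1 ]
clk 10.85 pos [ 0.6041 -0.1861  0.1127] F [0.71 2.65 0.55] grip 0.201 toolx [ 0.001  0.001 -1.   ] toolz [0.076 0.997 0.002] j [-0.39  0.56  0.85  1.62 -0.45  1.17  2.05]
[0.0, 0.1, 0.0] [-27.3, 0.4, -1.7]
```

```bash
python3 -m inch '[[[0,0,0],[2,0,0.8],1],[[0,0,0],[4,0,1.5],1]]'|grep clock; python3 m.py L .14|head -1; python3 -m inch '[[[0,0,0],[2,0,0],1],[[0,0,0],[4,0,0],1]]'|grep clock; python3 m.py L .175
```

```text
clock: 11.1
nose z in clamp frame ~22.0 blade in clamp (x,y) mm [0.13 3.21] F local [ 0.81 -0.38] -0.83 T [-0.09 -0.   -0.01]
clock: 11.35
nose z in clamp frame ~17.8 blade in clamp (x,y) mm [-0.   2.9] F local [-0.88  0.04] -1.2 T [-0.09  0.03  0.01]
clk 11.35 pos [ 0.6037 -0.1855  0.1043] F [-0.87  0.11 -1.2 ] grip 0.198 toolx [ 0.  0. -1.] toolz [0.077 0.997 0.   ] j [-0.39  0.57  0.84  1.63 -0.46  1.15  2.05]
[0.0, 0.0, 0.0] [-70.7, -0.0, -2.2]
```

```bash
python3 -m inch '[[[0,0,0],[-20,0,0],1],[[0,0,0],[-50,0,0],1],[[0,0,0],[-74,0,0],1],[[0,0,0],[-74,0,0],1]]'|grep clock; sed -i 's/-.0927)/-.0920)/' m.py; python3 m.py R .175
```

```text
clock: 11.85
nose z in clamp frame ~94.7 blade in clamp (x,y) mm [  4.95 189.  ] F local [ 0.32 -0.91] -1.63 T [-0.05 -0.02  0.01]
clk 11.85 pos [ 0.6048 -0.1862  0.1812] F [ 0.24 -0.93 -1.63] grip 0.198 toolx [ 0.005 -0.    -1.   ] toolz [ 0.077  0.997 -0.   ] j [-0.42  0.5   0.89  1.55 -0.4   1.28  2.01]
[-0.0, -0.0, 0.3] [6.2, 4.9, -188.3]
```

```bash
python3 -m inch '[[[0,0,0],[1,1,-38],1],[[0,0,0],[2,2,-76],1],[[0,0,0],[3,3,-114],1],[[0,0,0],[4,4,-152],1],[[0,0,0.3],[5,4.9,-188.3],1],[[0,0,0.3],[5,4.9,-188.3],1],[[0,0,0.3],[5,4.9,-188.3],1]]'|grep clock; python3 m.py R .14 6;python3 lip.py scene6.npz
```

```text
clock: 12.72
nose z in clamp frame ~89.1 blade in clamp (x,y) mm [0.07 1.32] F local [0.05 1.18] -2.23 T [-0.01 -0.02 -0.02]
clk 12.72 pos [ 0.5855 -0.373   0.1756] F [ 0.14  1.17 -2.23] grip 0.203 toolx [-0.001  0.001 -1.   ] toolz [0.077 0.997 0.001] j [-0.05  0.65  0.86  1.36 -0.49  1.35  2.31]
[0.0, 0.0, -0.1] [35.6, 0.0, -0.6]
scene6.npz
94 38 60 right lip [85.7 88.1 90.8] left [100.6 103.1 106.7] mid 95.6 x [-28.5  29.2]
-1 36 55 right lip [-10.3  -9.2  -7.5] left [4.3 6.4 9. ] mid -1.39 x [-34.4  22.6]
-94 32 61 right lip [-101.3  -99.7  -97.8] left [-86.4 -84.6 -80.9] mid -92.15 x [-34.3  26. ]
  blade y [-94.6 -94.  -93.7 -86.8] x [-26.5  17.5]
```

View pics/scene6.png

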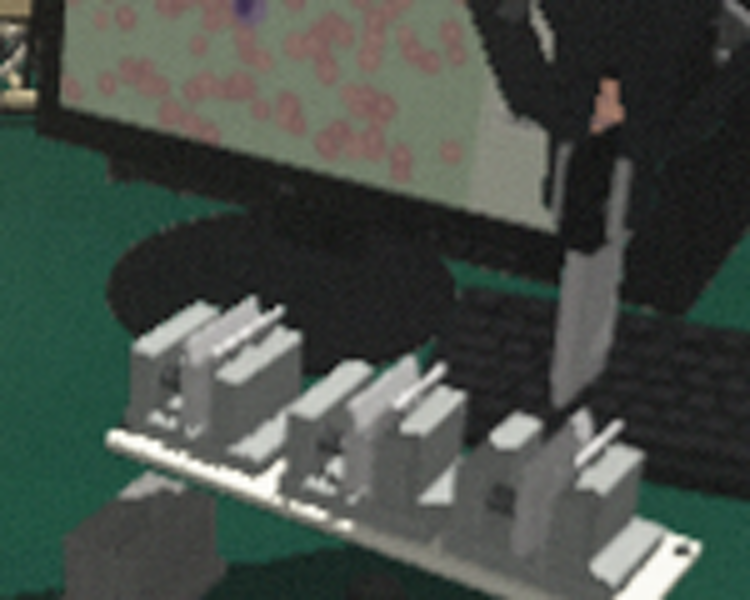

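```bash
python3 -m inch '[[[0,0,-0.1],[15,-0.4,-0.4],1],[[0,0,-0.1],[30,-0.4,-0.4],1],[[0,0,-0.1],[37,-0.4,-0.4],1],[[0,0,-0.1],[37,-0.4,-0.4],1]]'|grep clock; python3 m.py R .14;python3 -m inch '[[[0,0,0],[2,0,0],1],[[0,0,0],[4,0,0],1]]'|grep clock; python3 m.py R .14|head -1; python3 -m inch '[[[0,0,0],[2,0,0],1],[[0,0,0],[4,0,0],1]]'|grep clock; python3 m.py R .14
```

```text
clock: 13.32
nose z in clamp frame ~51.6 blade in clamp (x,y) mm [0.62 1.96] F local [0.28 0.48] -0.78 T [-0.01  0.05  0.05]
clk 13.32 pos [ 0.5861 -0.3724  0.1381] F [ 0.32  0.46 -0.78] grip 0.203 toolx [ 0.     0.001 -1.   ] toolz [0.075 0.997 0.001] j [-0.04  0.68  0.84  1.4  -0.51  1.29  2.32]
[0.1, 0.1, 0.0] [-1.9, 0.6, -1.3]
clock: 13.58
nose z in clamp frame ~48.1 blade in clamp (x,y) mm [0.78 1.5 ] F local [ 0.11 -1.13] -0.46 T [-0.49  0.03 -0.07]
clock: 13.82
nose z in clamp frame ~44.3 blade in clamp (x,y) mm [0.8  0.98] F local [-0.78 -2.77] 0.92 T [-0.71  0.05 -0.02]
clk 13.82 pos [ 0.5862 -0.3734  0.1308] F [-1.   -2.7   0.92] grip 0.2 toolx [ 0.001 -0.001 -1.   ] toolz [ 0.076  0.997 -0.   ] j [-0.04  0.68  0.83  1.41 -0.51  1.27  2.33]
[0.0, -0.0, 0.1] [-9.2, 0.8, -0.3]
```

```bash
python3 -m inch '[[[0,0,0],[1.5,0.5,-0.7],1],[[0,0,0],[3,0.5,-0.7],1]]'|grep clock; python3 m.py R .14|head -1; python3 -m inch '[[[0,0,0],[1.5,0,0],1],[[0,0,0],[3,0,0],1]]'|grep clock; python3 m.py R .14
```

```text
clock: 14.08
nose z in clamp frame ~41.2 blade in clamp (x,y) mm [0.28 0.39] F local [-0.32 -0.37] 2.54 T [-0.14  0.08 -0.05]
clock: 14.32
nose z in clamp frame ~39.6 blade in clamp (x,y) mm [0.75 0.28] F local [-1.79  1.7 ] 12.07 T [ 0.7   0.62 -0.25]
clk 14.32 pos [ 0.5861 -0.3741  0.1261] F [-1.66  1.83 12.07] grip 0.199 toolx [ 0.003 -0.    -1.   ] toolz [ 0.076  0.997 -0.   ] j [-0.04  0.69  0.83  1.41 -0.51  1.26  2.33]
[0.0, -0.0, 0.2] [-13.9, 0.7, 0.4]
```

```bash
python3 -m inch '[[[0,0,0],[1.5,0.2,0.3],1],[[0,0,0],[2.5,0.2,0.3],1]]'|grep clock; python3 m.py R .14
```

```text
clock: 14.58
nose z in clamp frame ~38.7 blade in clamp (x,y) mm [0.99 0.41] F local [-2.06  0.92] 11.58 T [ 0.64  0.61 -0.3 ]
clk 14.57 pos [ 0.5864 -0.374   0.1252] F [-1.99  1.08 11.58] grip 0.204 toolx [ 0.004 -0.    -1.   ] toolz [ 0.076  0.997 -0.   ] j [-0.04  0.69  0.83  1.42 -0.52  1.26  2.33]
[0.0, -0.0, 0.3] [-14.8, 0.9, 0.3]
```

```bash
python3 -m inch '[[[0,0,0.2],[2,0.6,0.3],1],[[0,0,0.2],[4,0.6,0.3],1]]'|grep clock; python3 m.py R .14; python3 -m inch '[[[0,0,0.1],[2,0.3,0],1],[[0,0,0.1],[4,0.3,0],1]]'|grep clock; python3 m.py R .14
```

```text
clock: 14.82
nose z in clamp frame ~36.8 blade in clamp (x,y) mm [1.48 0.69] F local [-1.29  2.03] 13.79 T [ 0.75  0.24 -0.32]
clk 14.82 pos [ 0.5869 -0.3737  0.1233] F [-1.13  2.12 13.79] grip 0.2 toolx [ 0.004 -0.001 -1.   ] toolz [ 0.076  0.997 -0.   ] j [-0.04  0.69  0.83  1.42 -0.52  1.26  2.33]
[0.0, -0.0, 0.2] [-16.7, 1.4, 0.0]
clock: 15.08
nose z in clamp frame ~34.9 blade in clamp (x,y) mm [2.1  0.86] F local [-2.21  3.74] 14.93 T [ 1.01  0.48 -0.32]
clk 15.07 pos [ 0.5875 -0.3736  0.1214] F [-1.91  3.9  14.93] grip 0.198 toolx [ 0.005 -0.    -1.   ] toolz [0.076 0.997 0.   ] j [-0.04  0.69  0.83  1.42 -0.52  1.25  2.33]
[0.0, 0.0, 0.3] [-18.6, 2.0, -0.2]
```

```bash
python3 -m inch '[[[0,0,0.3],[3,3,-0.2],1],[[0,0,0.3],[6,3.5,-0.2],1],[[0,0,0.3],[7,3.5,-0.2],1]]'|grep clock; python3 m.py R .14 7; python3 lip.py scene7.npz
```

```text
clock: 15.45
nose z in clamp frame ~29.6 blade in clamp (x,y) mm [0.69 1.25] F local [2.72 1.83] 8.68 T [ 0.52 -0.7  -0.42]
clk 15.45 pos [ 0.5861 -0.3731  0.1161] F [2.85 1.61 8.68] grip 0.201 toolx [ 0.004 -0.    -1.   ] toolz [0.075 0.997 0.   ] j [-0.04  0.69  0.83  1.43 -0.52  1.25  2.33]
[0.1, 0.0, 0.2] [-23.9, 0.6, -0.5]
scene7.npz
94 40 57 right lip [85.8 87.8 88.8] left [100.9 103.3 106.1] mid 95.57 x [-28.8  29.2]
-1 36 58 right lip [-10.5  -9.4  -6.7] left [ 3.8  6.1 10.1] mid -1.66 x [-33.5  23.3]
-94 42 48 right lip [-101.   -99.4  -94.1] left [-93.9 -86.7 -79.2] mid -93.03 x [-33.7  20.7]
  blade y [-112.1 -105.1  -98.3  -75.6] x [-27.5   1.5]
```

View pics/scene7.png

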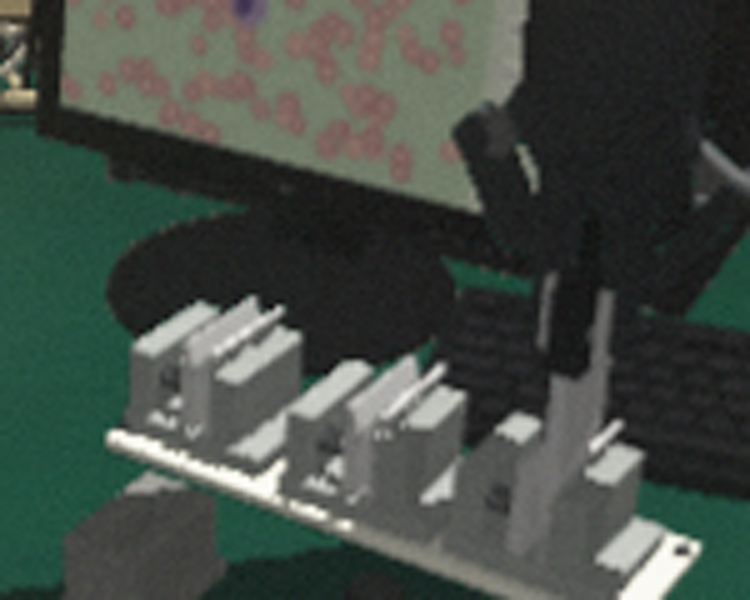

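```bash
python3 -m inch '[[[0,0,0.2],[3,1,0],1],[[0,0,0.2],[6,1.5,0],1],[[0,0,0.2],[9,1.5,0],1],[[0,0,0.2],[10,1.5,0],1]]'|grep clock; python3 m.py R .14; python3 -m inch '[[[0,0,0.2],[2,1,0],1],[[0,0,0.2],[4,1.5,0],1],[[0,0,0.2],[5,1.5,0],1]]'|grep clock; python3 m.py R .14
```

```text
clock: 16.05
nose z in clamp frame ~21.2 blade in clamp (x,y) mm [0.68 1.35] F local [0.64 1.83] 10.12 T [ 0.34 -0.34 -0.42]
clk 16.05 pos [ 0.5861 -0.373   0.1077] F [ 0.78  1.78 10.12] grip 0.199 toolx [ 0.004 -0.    -1.   ] toolz [0.075 0.997 0.   ] j [-0.04  0.7   0.82  1.43 -0.53  1.23  2.34]
[0.1, 0.0, 0.2] [-32.3, 0.6, -0.6]
clock: 16.42
nose z in clamp frame ~18.0 blade in clamp (x,y) mm [0.74 1.4 ] F local [0.48 0.91] 10.0 T [ 0.36 -0.31 -0.4 ]
clk 16.43 pos [ 0.5862 -0.373   0.1045] F [ 0.55  0.87 10.  ] grip 0.198 toolx [ 0.004 -0.001 -1.   ] toolz [ 0.075  0.997 -0.   ] j [-0.04  0.7   0.82  1.44 -0.53  1.23  2.34]
[0.1, -0.0, 0.2] [-35.5, 0.6, -0.7]
```

Steady ~11 N drag: this is the right clamp. Down to the floor.

```bash
python3 -m inch '[[[0,0,0.2],[3,1.5,0],1],[[0,0,0.2],[5,2,0],1],[[0,0,0.2],[5.5,2,0],1]]'|grep clock; python3 m.py R .14|head -1; python3 -m inch '[[[0,0,0.2],[1.5,0.8,0],1],[[0,0,0.2],[3,0.8,0],1],[[0,0,0.2],[3,0.8,0],1]]'|grep clock; python3 m.py R .14
```

```text
clock: 16.8
nose z in clamp frame ~14.4 blade in clamp (x,y) mm [0.57 1.43] F local [0.95 1.78] 11.53 T [ 0.39 -0.45 -0.42]
clock: 17.18
nose z in clamp frame ~13.0 blade in clamp (x,y) mm [0.91 1.4 ] F local [0.2  0.02] 7.87 T [ 0.36 -0.07 -0.38]
clk 17.18 pos [ 0.5864 -0.373   0.0995] F [0.2  0.   7.87] grip 0.199 toolx [ 0.004 -0.001 -1.   ] toolz [ 0.074  0.997 -0.001] j [-0.03  0.71  0.82  1.44 -0.53  1.22  2.34]
[0.1, -0.1, 0.2] [-40.5, 0.7, -0.7]
```

```bash
for i in 1; do python3 -m inch '[[[0,0,0.2],[2,1.2,0],1],[[0,0,0.2],[4,1.2,0],1],[[0,0,0.2],[4,1.2,0],1]]'|grep clock; python3 m.py R .14|head -1; done; python3 -m inch '[[[0,0,0.2],[2,0.8,0],1],[[0,0,0.2],[4,0.8,0],1]]'|grep clock; python3 m.py R .14
```

```text
clock: 17.55
nose z in clamp frame ~12.5 blade in clamp (x,y) mm [1.24 1.29] F local [-3.88  4.35] 23.28 T [ 1.39  0.99 -0.45]
clock: 17.8
nose z in clamp frame ~12.4 blade in clamp (x,y) mm [1.45 1.09] F local [-10.29   8.21] 38.08 T [ 2.5   2.38 -0.57]
clk 17.80 pos [ 0.5869 -0.3733  0.0989] F [-9.63  8.98 38.08] grip 0.198 toolx [ 0.005 -0.001 -1.   ] toolz [ 0.075  0.997 -0.   ] j [-0.03  0.71  0.82  1.44 -0.53  1.22  2.34]
[0.1, -0.0, 0.3] [-41.1, 1.2, -0.4]
```

```bash
python3 -m inch '[[[0,0,0],[0,0.5,0],1],[[0,0,0],[-0.5,0.8,0],1],[[0,0,0],[-0.5,0.8,0],1]]'|grep clock; python3 m.py R .14;
```

```text
clock: 18.18
nose z in clamp frame ~12.7 blade in clamp (x,y) mm [0.91 1.43] F local [1.49 0.58] -0.83 T [ 0.13 -0.26 -0.42]
clk 18.18 pos [ 0.5864 -0.3729  0.0992] F [ 1.53  0.47 -0.83] grip 0.202 toolx [ 0.005 -0.    -1.   ] toolz [ 0.075  0.997 -0.   ] j [-0.03  0.71  0.82  1.44 -0.53  1.22  2.34]
[0.1, -0.0, 0.3] [-40.8, 0.7, -0.7]
```

```bash
python3 -m inch '[[[0,0,0],[1.5,0.2,0],1],[[0,0,0],[2,0.2,0],1],[[0,0,0],[1.5,0.2,0],0.6],[[0,0,0],[1,0.2,0],0.3],[[0,0,0],[0,0.2,0],0],[[0,0,0],[0,0.2,0],0],[[0,0,0],[0,0.2,0],0],[[0,0,0],[0,0.2,0],0]]'; python3 m.py R .2 8
```

```text
clock: 19.18
position: [0.5862, -0.3729, 0.0991]
ee_rot: [-0.482, 0.517, 0.48, 0.52]
ft_force: [-0.0, 0.6, -0.0]
grip_width: 1.0
nose z in clamp frame ~12.6 blade in clamp (x,y) mm [0.69 1.42] F local [-0.05  0.57] -0.0 T [-0.04 -0.01 -0.03]
clk 19.18 pos [ 0.5862 -0.3729  0.0991] F [-0.    0.58 -0.  ] grip 1.0 toolx [ 0.005 -0.    -1.   ] toolz [ 0.075  0.997 -0.   ] j [-0.03  0.71  0.82  1.44 -0.53  1.22  2.34]
[0.1, -0.0, 0.3] [-100.9, 0.2, -0.7]
```

View pics/scene8.png

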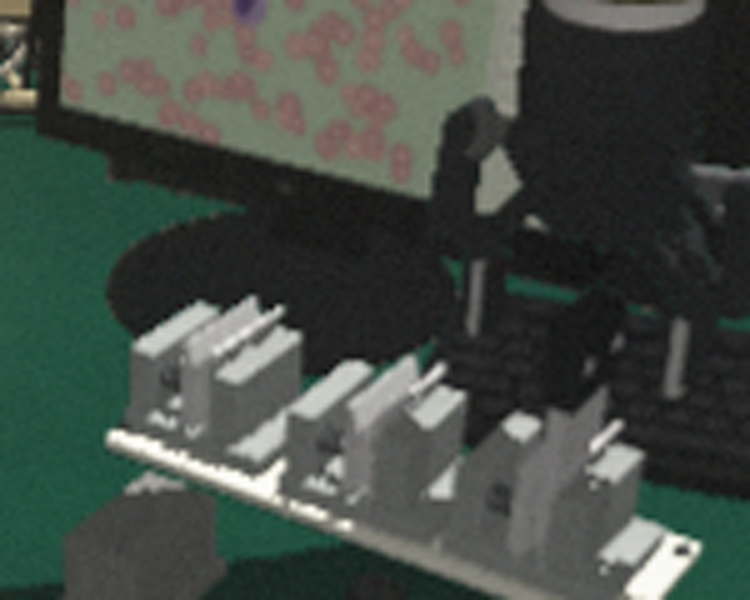

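Released; the blade stands upright in the right clamp. Retract straight up and check.

```bash
python3 -m inch '[[[0,0,0],[-20,0,0],0],[[0,0,0],[-50,0,0],0],[[0,0,0],[-90,0,0],0],[[0,0,0],[-130,0,0],0],[[0,0,0],[-150,0,0],0],[[0,0,0],[-150,40,0],0],[[0,0,0],[-150,90,0],0],[[0,0,0],[-150,130,0],0],[[0,0,0],[-150,130,0],0]]'; python3 m.py R .2 9; python3 - <<'E'
from g import *
for f in("scene9.npz","top9.npz"):
    c=load(f);P=depthpts(c).reshape(-1,3);L=np.c_[(P[:,:2]-[.598,-.283])@RR*1000,P[:,2]*1000]
    L=L[(abs(L[:,0]+3)<45)&(abs(L[:,1]+92)<20)]
    for lo,hi in((74,92),(97,133),(133,143)):
        M=L[(L[:,2]>lo)&(L[:,2]<hi)]
        if len(M)>5: print(f,lo,hi,len(M),"x",np.percentile(M[:,0],[2,50,98]).round(1),"y",np.percentile(M[:,1],[2,50,98]).round(1),"zmax",np.percentile(M[:,2],[50,98]).round(1))
    M=L[(L[:,2]>63)&(L[:,2]<70)];print(" lips x",np.percentile(M[:,0],[2,98]).round(1))
for n in("scene","top"):
    c=load(n+"9.npz"); cv2.imwrite(f"pics/{n}9f.png",cv2.resize(c["pixels"][:,:,::-1],(800,600)))
E
```

```text
clock: 20.4
position: [0.4528, -0.3638, 0.249]
ee_rot: [-0.481, 0.517, 0.479, 0.521]
ft_force: [1.2, -0.4, -0.1]
grip_width: 1.001
nose z in clamp frame ~162.5 blade in clamp (x,y) mm [-132.92    0.29] F local [ 1.23 -0.32] -0.1 T [ 0.04 -0.03  0.03]
clk 20.40 pos [ 0.4528 -0.3638  0.249 ] F [ 1.2  -0.42 -0.1 ] grip 1.001 toolx [ 0.006  0.001 -1.   ] toolz [0.078 0.997 0.002] j [-0.2   0.32  1.    1.6  -0.28  1.37  2.32]
[-0.1, 0.1, 0.3] [49.8, -132.6, 0.5]
scene9.npz 74 92 72 x [-24.6 -13.   19.7] y [-95.  -93.7 -86.7] zmax [82.6 91.1]
scene9.npz 97 133 216 x [-27.5 -22.9  17.3] y [-99.8 -98.2 -83.3] zmax [116.2 132.4]
scene9.npz 133 143 104 x [-26.8  -8.1  18.4] y [-99.3 -91.8 -82.3] zmax [137.6 139.1]
 lips x [-34.2  22.8]
top9.npz 97 133 66 x [-26.2 -15.8  18.2] y [-98.9 -83.7 -82.7] zmax [116.4 132.5]
top9.npz 133 143 195 x [-24.9  -3.1  20. ] y [-101.   -92.3  -83.7] zmax [136.2 139.2]
 lips x [-32.3  22.7]
```

View pics/scene9.png

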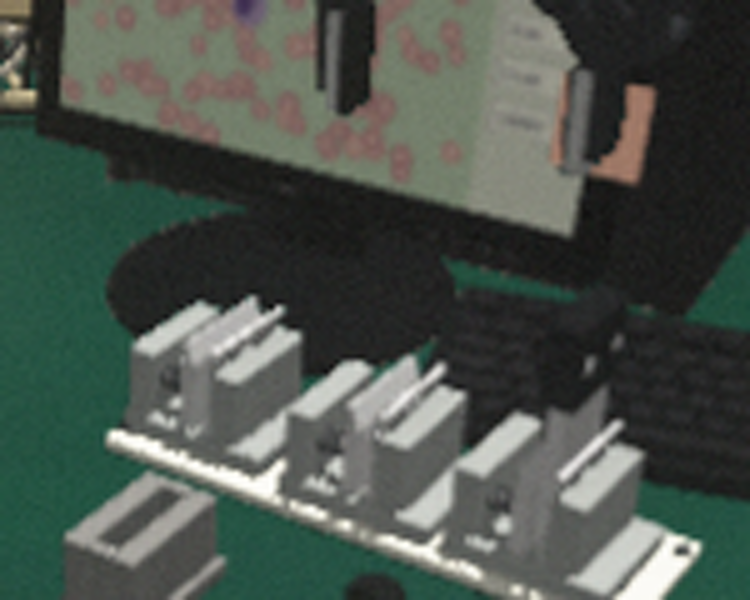

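View pics/top9.png

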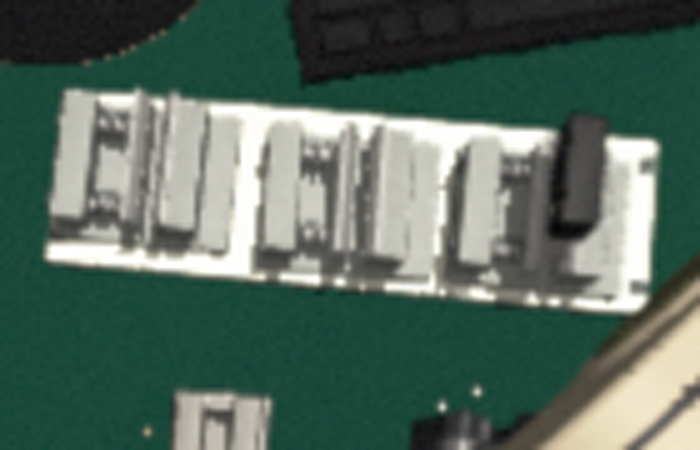

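```bash
python3 -c "
from workcell import manip; print(manip.hand_in())"
```

```text
the job is handed in; nothing more can be done
None
```

The blade is standing in the right-hand clamp, pushed down to the floor of the gap and released. I handed the job in at about 20 s of the 72 s allowed.

What each clamp felt like, from the robot's point of view:

| Clamp | Nose height above clamp origin | Drag | Verdict |
|---|---|---|---|
| Middle | stopped at about 39 mm | rose to about 32 N within 1 mm | jammed; I backed off at once |
| Left | went down to about 18 mm | about 2 N or less; side force near zero once off the fixed face | slack |
| Right | down to the floor, 12.4 mm | about 13–16 N where the taper enters, then a steady 10–13 N | the right one |

**Last checks:**
- **Depth:** in the pictures the grip top is at about 137 mm, which is what floor contact predicts. While seating it I pressed down to about 38 N, and the nose stopped moving.
- **Centring:** the blade is within about 2 mm of the gap's middle lengthwise. The two cameras disagree by about 1–2 mm on this.
- **Stability:** after release it stands upright, with the open gripper clear of everything.
- **Bottles and counter:** the arm never came near the bottles or the tally counter. I did not measure their positions again at the end.

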